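# Load the light-exposure box and hold its sprung shutter half open

### The job

With the shutter of the light box still closed, take the dropper bottle and the small screw-cap jar out of the enamel tray and stand them upright side by side in the empty half of the light box's sample holder, next to the two dark controls behind the baffle. Then slide the sprung shutter open by its upright grip to half travel, so that the new pair is lit and the controls stay covered (going well past half would spoil them), and hold it there: the job finishes with the gripper still holding the shutter at half. Leave the controls and the other things on the bench where they are.

Things in the scene. Friction and masses are not known exactly. Their poses are not given: they have to be found in the camera images.
- light_box: Fixed bench light box, 330 mm wide (y), about 210 mm deep (x); origin on the bench under it, front towards its -x. White lamp housing at x 26 to 118 mm, top 80 mm up, with a spring barrel to 94 mm along its front top edge; the shutter leaf slides along its front at x 17 to 20 mm. In front of the window, the half at -y, stands the open-topped aluminium sample holder
- free_half (a point): Centre of the floor of the holder's empty compartment (the one at the box's -y end), 18 mm above the bench, axes as the light box. Inside 72.5 mm along y, 40 mm along x; walls 14 mm above this floor. Bottle (33 mm) and jar (35 mm) fit side by side along y, in either order, with 4.5 mm to spare in all. The row's line is 69 mm in front (-x) of the shutter leaf
- control_half (a point): Centre of the floor of the other compartment, where the two controls stand; same size and axes
- shutter (a joint): Shutter travel in m: 0 closed, 0.144 fully open, towards the light box's +y; half is 0.072, when the leaf's trailing edge stands at the baffle and the grip at the middle of the three marks on the upper rail. Its spring holds it closed with about 3.6 N; the pull rises 0.8 N per cm to 9.4 N at half and 15 N fully open. Released, it snaps shut
- shutter_grip (a point): Point on the shutter's upright black grip, 17 mm below its top; moves with the shutter, axes as the light box. The grip is a block 14 mm thick along y, 20 mm along x and 40 mm high, from 85 to 125 mm above the bench; it stands clear in front of and above the housing, 15 mm or more free on both sides for fingers
- baffle (a point): Middle of the top edge of the dark upright baffle that parts the two compartments, axes as the light box: 3 mm thick (y), top 68 mm above the bench, reaching in x from the shutter to the holder's front wall
- test_bottle: Small round amber bottle with a black dropper bulb, waiting in the enamel tray, loose, about 50 g. Origin: centre of its underside, z up. Body 33 mm across up to 57 mm, black collar 31 mm across to 61 mm, bulb 14 mm across to 79 mm height
- test_jar: Small round screw-cap jar, waiting in the enamel tray, loose, about 60 g. Origin: centre of its underside, z up. 35 mm across, 62 mm high with the cap
- control_bottle: The control of the same bottle kind, standing loose in the other compartment; leave it
- control_jar: The control of the same jar kind, standing loose in the other compartment; leave it
- enamel_tray: Rectangular enamel tray 144 (x) by 215 (y) mm, fixed, rim 24 mm high; origin centre of its underside, inner floor 2 mm up. The bottle and the jar stand in it
- microscope_1: Bystander: stereo microscope at the right end of the work, fixed, about 180 mm deep, 120 mm wide and 290 mm high; origin centre of its underside. Keep the arm clear of it
- forceps: Bystander: slim steel forceps, 145 mm long, lying in the enamel tray along its far (+x) side, 9 mm high, loose
- tape_roll: Bystander: roll of masking tape, 98 mm across, 25 mm high, loose
- petri_dish: Bystander: glass petri dish upside down, 78 mm across, 12 mm high, loose

How it is judged:
By the outcome, as a careful person would: the job done as asked, in the order asked, and still so for the second after the job is handed in, while the arm keeps its last pose, push and grip.
It also fails if it takes over 72 s, if anything falls off the work surface, if the arm or the gripper's body presses on something with over 40 N, if the wrist force passes 120 N, or if a joint passes its speed limit or range.

### The arm

A 7-joint arm with a two-finger parallel gripper is mounted at the origin on a cart in front of the work surface, level with it; the furniture and walls round the work are solid. World frame = base frame: x ahead of the robot, y to its left, z up, the work surface at z = 0. Lengths are in m, angles in rad, forces in N, time in s.
With the tool pointing down it reaches from about 0.375 to 0.925 m from the base axis. Payload 3.1 kg.
Tool frame: the origin (TCP) lies between the finger pads; the fingertips stand 19 mm ahead of it and the grasp point (between the pads) is the TCP; z points along the fingers, y is the direction in which the jaws open and shut (so a half turn about z gives the same grasp; the last joint's range is limited). The gripper opens to 85 mm and grips with 20 to 120 N. Pads are 22 mm wide; open, the fingers measure 114 mm over their backs; the gripper's body (76 mm by 85 mm) begins 54 mm behind the grasp point. The pads swing forward as they close: fully open they stand 13 mm farther back than shut.
Start: joints at [-1.215, 0.383, 0.044, 1.598, -0.018, 1.161, -0.05], TCP at [0.285, 0.584, 0.211] pointing down, gripper open.
Joint ranges: [-2.61, 2.61], [-0.41, 2.15], [-1.48, 1.57], [0, 2.5], [-1.57, 4.71], [0.05, 1.97], [-2.85, 2.85]. Speed limits (rad/s): [2.79, 2.79, 3.14, 3.14, 3.14, 3.14, 3.14].

### API

Orientations are given as a unit quaternion [x, y, z, w].
In Python, from bench import move_ptp, movel, move_j, move_gripper, pause, inverse_kinematics, read_camera, camera_params, MotionError, sign_off, look_for, tip_of, read_time_s, read_qpos, read_joint_vel, read_effort, read_eef_pos, read_tcp_rot, read_ft_force, read_ft_torque, read_finger_gap gives the robot as it stands. Calls block until the motion is done:
- move_ptp(position, orientation): joint-space move of the TCP to a pose.
- movel(position, orientation=None, speed=0.15): straight line of the TCP; orientation=None keeps the orientation; speed is the mean speed in m/s.
- move_j(angles): joint-space move.
- move_gripper(opening, effort=None): finger opening in m; effort is the grip in N (None keeps the last); returns when the fingers have stopped.
- pause(seconds).
- inverse_kinematics(position, orientation): joint angles nearest the present ones, or None.
- read_camera(name): name is "scene" or "side" or "wrist"; returns the picture (384x512x3 uint8, red, green, blue); there is no depth.
- camera_params(name): a dict with "K" (3x3 intrinsics, pixels), "camera_from_world" (4x4, takes a point from world to camera coordinates). Camera axes: x right, y down, z forward; pixel columns grow to the right and rows downward; lengths in m; the calibration is good to about 2 mm. A picture is of the moment at which its call begins: read the wrist's pose just before it. camera_params takes no time and is no camera call; for the wrist camera it gives the pose at the moment of the call.
A pose or a line that the arm cannot do raises MotionError and nothing moves.
- sign_off(): hands the job in, once; it reports no verdict.
Trained networks look in the newest picture that a camera, given by its name, has taken for a name from the list of things; names that differ only in an ending like _2 or _b are one class to them, and where a whole thing is asked for, a point or a joint stands for the part that bears it (a point fixed in the world has none). Each returns a list of dicts, best first, with "confidence" (0 to 1); they miss things now and then, are a little off and sometimes report something else, mostly with a low value. They report only what shows in the picture. A call takes as long as a camera call.
- look_for(camera, name): "at" ([column, row] in pixels, amid what is visible of it).
- tip_of(camera, name): "at" ([column, row] in pixels: a listed point, or the origin of a listed thing).
Readings, each from a call of its own:
- read_time_s(): time.
- read_qpos(): joint angles.
- read_joint_vel(): joint speeds.
- read_effort(): joint torques, N m.
- read_eef_pos(): TCP position.
- read_tcp_rot(): TCP orientation.
- read_ft_force(): force on the tool from outside, world axes, zero at the start.
- read_ft_torque(): the same for the moment, N m.
- read_finger_gap(): finger opening in m.
Only numpy, scipy, OpenCV 4.12 (cv2) and the standard library are available. Lean on these libraries where they do the work, as an engineer would, in place of code of your own. Each camera call takes 0.05 s, during which the arm holds its last target. There are 200 camera calls.

## Working session

There is one attempt and no reset: what is moved stays moved. The work goes in short steps, each a Python script; the robot and the scene stay as the last script left them, time stands still between calls to the robot, and variables do not carry over. Pictures are saved under pics/ and viewed, about 8 in all and at most 12, crops included, and the job is handed in when it is done.

```bash
mkdir -p pics; ls
cat > h.py <<'E'
import numpy as np, cv2
from bench import *
def snap(cam,fn=None):
    im=read_camera(cam); P=camera_params(cam)
    if fn: cv2.imwrite('pics/'+fn,cv2.cvtColor(np.asarray(im),cv2.COLOR_RGB2BGR))
    return im,P
def ray(P,px):
    K=np.array(P['K']);T=np.array(P['camera_from_world']);R=T[:3,:3];c=-R.T@T[:3,3]
    d=R.T@np.linalg.inv(K)@np.array([px[0],px[1],1.]);return c,d/np.linalg.norm(d)
def atz(P,px,z):
    c,d=ray(P,px);return c+d*(z-c[2])/d[2]
def tri(rays):
    A=np.zeros((3,3));b=np.zeros(3)
    for c,d in rays:
        M=np.eye(3)-np.outer(d,d);A+=M;b+=M@c
    return np.linalg.solve(A,b)
def proj(P,p):
    T=np.array(P['camera_from_world']);q=np.array(P['K'])@(T[:3,:3]@np.array(p)+T[:3,3]);return q[:2]/q[2]
E
python3 - <<'E'
from h import *
Ps={}
for c in ['scene','side','wrist']:
    im,Ps[c]=snap(c,c+'0.png')
a=np.hstack([cv2.imread('pics/scene0.png'),cv2.imread('pics/side0.png')])
print(read_time_s(),read_tcp_rot(),read_finger_gap())
for n in ['light_box','free_half','control_half','shutter_grip','baffle','test_bottle','test_jar','enamel_tray','microscope_1','forceps','tape_roll','petri_dish']:
    r=[];o=[]
    for c in ['scene','side','wrist']:
        L=tip_of(c,n)
        o.append([(round(d['confidence'],2),np.round(d['at']).tolist()) for d in L[:3]])
        if L and L[0]['confidence']>.4 : r.append(ray(Ps[c],L[0]['at']))
    print(n,o, np.round(tri(r),4) if len(r)>1 else '')
print(read_time_s())
E
```

```text
pics
0.15 [ 2.24926519e-01  9.74375165e-01 -1.03162027e-03 -1.85330013e-04] 0.08544799037995815
light_box [[(0.9, [209.0, 230.0])], [(0.69, [242.0, 203.0])], []] [ 0.5606  0.1506 -0.0085]
free_half [[(0.76, [238.0, 223.0])], [(0.65, [238.0, 256.0]), (0.58, [235.0, 214.0])], []] [ 0.5436 -0.0212 -0.1125]
control_half [[(0.67, [225.0, 228.0]), (0.57, [305.0, 200.0]), (0.52, [236.0, 221.0])], [(0.61, [236.0, 173.0]), (0.57, [226.0, 199.0])], []] [0.4975 0.12   0.1003]
shutter_grip [[(0.49, [207.0, 212.0]), (0.27, [142.0, 257.0])], [(0.49, [245.0, 176.0])], []] [0.5685 0.1452 0.1036]
baffle [[(0.61, [233.0, 216.0])], [(0.67, [238.0, 194.0])], []] [0.5189 0.0504 0.0661]
test_bottle [[(0.48, [309.0, 198.0])], [(0.64, [225.0, 200.0]), (0.45, [242.0, 204.0])], []] [ 0.3927 -0.241   0.155 ]
test_jar [[], [(0.48, [242.0, 260.0])], []] 
enamel_tray [[(0.66, [304.0, 199.0])], [(0.56, [245.0, 268.0]), (0.37, [240.0, 262.0])], []] [ 0.4639 -0.3126 -0.003 ]
microscope_1 [[], [(0.49, [239.0, 194.0])], []] 
forceps [[(0.71, [304.0, 198.0])], [], []] 
tape_roll [[(0.75, [141.0, 255.0]), (0.26, [225.0, 234.0])], [(0.52, [236.0, 174.0]), (0.36, [253.0, 273.0])], [(0.67, [260.0, 370.0])]] [0.5945 0.4519 0.004 ]
petri_dish [[(0.66, [228.0, 228.0]), (0.58, [231.0, 215.0]), (0.46, [236.0, 218.0])], [(0.75, [308.0, 248.0])], []] [ 0.7331 -0.0055 -0.1861]
1.95
```

View pics/scene0.png

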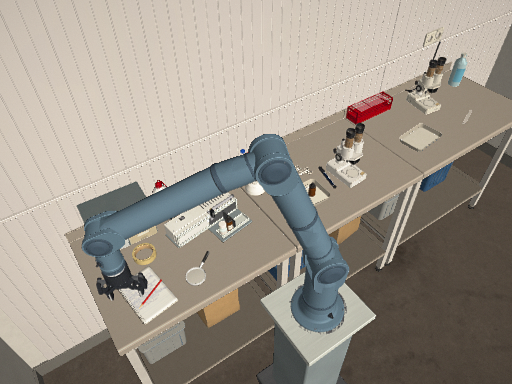

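View pics/side0.png

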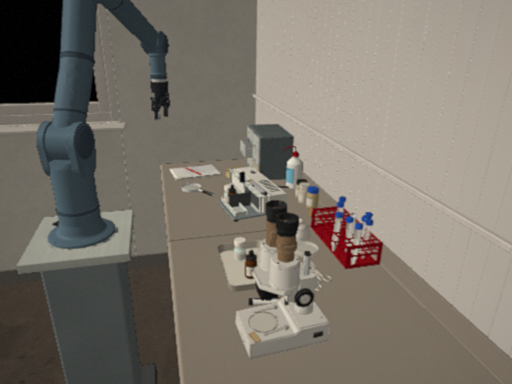

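```bash
cat >> h.py <<'E'
def down(psi): return [float(np.cos(psi/2)),float(np.sin(psi/2)),0.,0.]
E
python3 - <<'E'
from h import *
from scipy.spatial.transform import Rotation as R
P=camera_params('wrist');T=np.linalg.inv(np.array(P['camera_from_world']))
Rt=R.from_quat(read_tcp_rot()).as_matrix();print('cam in tcp',np.round(Rt.T@(T[:3,3]-read_eef_pos()),3),np.round(Rt.T@T[:3,:3],2).tolist())
for p in ([.44,.05,.38],[.42,-.30,.38]):
  for psi in (0,np.pi/2,np.pi,-np.pi/2):
    q=inverse_kinematics(p,down(psi)); print(p,round(psi,2),None if q is None else np.round(q,2))
print(np.round(camera_params('wrist')['K'],0).tolist())
E
```

```text
cam in tcp [ 0.085 -0.    -0.163] [[0.0, -0.94, -0.33], [1.0, 0.0, -0.0], [0.0, -0.33, 0.94]]
[0.44, 0.05, 0.38] 0 [-0.85 -0.19  0.56  1.85  0.1   1.46 -1.88]
[0.44, 0.05, 0.38] 1.57 [-0.85 -0.19  0.56  1.85  0.1   1.46 -0.31]
[0.44, 0.05, 0.38] 3.14 [-0.73 -0.17  0.46  1.84  0.08  1.45  1.29]
[0.44, 0.05, 0.38] -1.57 [-1.25 -0.3   0.86  1.86  0.23  1.49  2.71]
[0.42, -0.3, 0.38] 0 [-1.02 -0.3   1.35  1.72  0.29  1.49 -1.27]
[0.42, -0.3, 0.38] 1.57 [-1.07 -0.38  1.33  1.72  0.37  1.52  0.22]
[0.42, -0.3, 0.38] 3.14 [-1.07 -0.38  1.33  1.72  0.36  1.52  1.8 ]
[0.42, -0.3, 0.38] -1.57 [-0.14 -0.    0.69  1.71  0.    1.44 -2.59]
[[312.0, 0.0, 253.0], [0.0, 312.0, 194.0], [0.0, 0.0, 1.0]]
```

```bash
python3 - <<'E'
from h import *
q=down(np.pi/2)
def look(p,fn,names):
    move_ptp(p,q); pause(.2)
    im,P=snap('wrist',fn); 
    for n in names:
        z={'free_half':.018,'control_half':.018,'shutter_grip':.108,'baffle':.068}.get(n,0.002 if n in('test_bottle','test_jar') else 0)
        print(n,[(round(d['confidence'],2),np.round(d['at']).tolist(),np.round(atz(P,d['at'],z),4).tolist()) for d in tip_of('wrist',n)[:3]])
look([.50,.06,.36],'w_box.png',['light_box','free_half','control_half','shutter_grip','baffle','petri_dish'])
print(read_time_s())
look([.44,-.27,.36],'w_tray.png',['enamel_tray','test_bottle','test_jar','forceps','microscope_1'])
print(read_time_s(),np.round(read_qpos(),2))
E
cp pics/w_box.png pics/wb.png
```

```text
light_box [(0.89, [278.0, 86.0], [0.5381, 0.1452, 0.0])]
free_half [(0.72, [261.0, 163.0], [0.5109, 0.025, 0.018])]
control_half [(0.77, [252.0, 114.0], [0.4974, 0.1041, 0.018])]
shutter_grip []
baffle [(0.69, [272.0, 144.0], [0.5258, 0.0652, 0.068])]
petri_dish [(0.87, [333.0, 302.0], [0.6597, -0.2644, 0.0])]
4.6
enamel_tray [(0.65, [269.0, 167.0], [0.4669, -0.3155, 0.0])]
test_bottle [(0.64, [269.0, 194.0], [0.4676, -0.3638, 0.002])]
test_jar [(0.66, [266.0, 139.0], [0.4598, -0.2671, 0.002])]
forceps [(0.44, [300.0, 165.0], [0.5201, -0.3122, 0.0])]
microscope_1 []
6.3667 [-0.6  -0.01  1.09  1.75  0.01  1.4   0.48]
```

View pics/w_box.png

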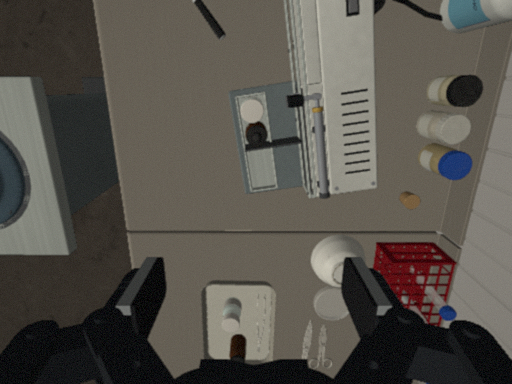

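View pics/w_tray.png

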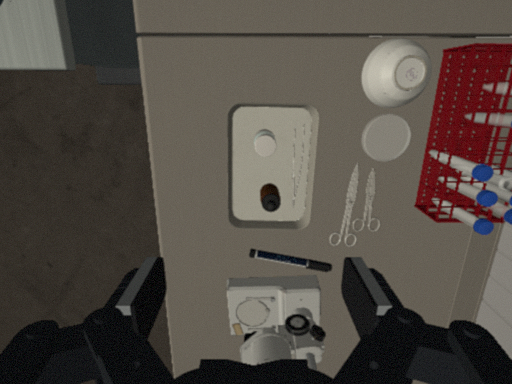

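Run:
```python
from h import *
q=down(np.pi/2+.165)
movel([.465,-.33,.22],q,speed=.25); pause(.2)
im,P=snap('wrist','t2.png')
for n in ['test_bottle','test_jar','forceps']:
    print(n,[(round(d['confidence'],2),np.round(d['at']).tolist(),np.round(atz(P,d['at'],.002),4).tolist()) for d in tip_of('wrist',n)[:3]])
    print([(round(d['confidence'],2),np.round(d['at']).tolist()) for d in look_for('wrist',n)[:2]])
np.save('Pt2.npy',P,allow_pickle=True);print(read_time_s())
im=cv2.imread('pics/t2.png');cv2.imwrite('pics/t2z.png',cv2.resize(im[60:340,130:400],None,fx=2.2,fy=2.1))
```

```text
test_bottle [(0.93, [252.0, 179.0], [0.4681, -0.3572, 0.002])]
[(0.89, [254.0, 190.0])]
test_jar [(0.73, [258.0, 103.0], [0.4602, -0.2642, 0.002])]
[(0.57, [255.0, 107.0]), (0.36, [287.0, 183.0])]
forceps []
[(0.6, [288.0, 179.0])]
7.6833
```

View pics/t2.png

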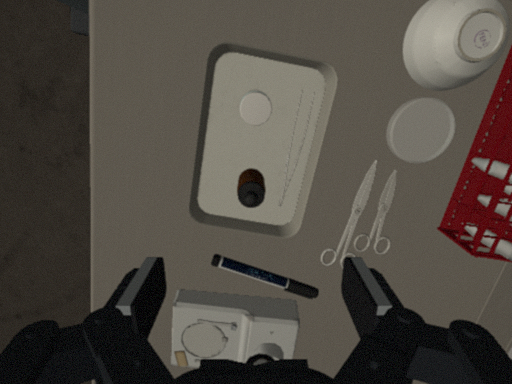

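```bash
cat > g.py <<'E'
from h import *
P=np.load('Pt2.npy',allow_pickle=True).item()
g=cv2.imread('pics/t2.png',0)
print('jar hough',cv2.HoughCircles(g[85:130,232:280],cv2.HOUGH_GRADIENT,1,30,param1=60,param2=8,minRadius=12,maxRadius=20))
print('bulb hough',cv2.HoughCircles(g[165:215,230:275],cv2.HOUGH_GRADIENT,1,30,param1=60,param2=8,minRadius=10,maxRadius=18))
print(atz(P,[255,108],.064))
for z,px in((.063,[251,190]),(.081,[252,196])):print(atz(P,px,z))
print([proj(P,[.461,-.266,z]) for z in(.002,.064)],[proj(P,[.468,-.359,z]) for z in(.002,.063,.081)])
E
python3 g.py
```

```text
jar hough [[[22.5 22.5 15.5]]]
bulb hough [[[20.5 15.5 12.5]]]
[ 0.45666203 -0.26610737  0.064     ]
[ 0.46686042 -0.35168115  0.063     ]
[ 0.4680697  -0.35202228  0.081     ]
[array([258.30540956, 105.0084383 ]), array([259.32462735, 108.64234643])] [array([251.21779634, 180.43444329]), array([250.93031625, 196.42395563]), array([250.82594868, 202.22883231])]
```

```bash
python3 -c "
import cv2;im=cv2.imread('pics/t2.png');cv2.imwrite('pics/t2z.png',cv2.resize(im[80:220,220:320],None,fx=4,fy=4,interpolation=cv2.INTER_CUBIC))"
```

```text
(no output)
```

View pics/t2z.png

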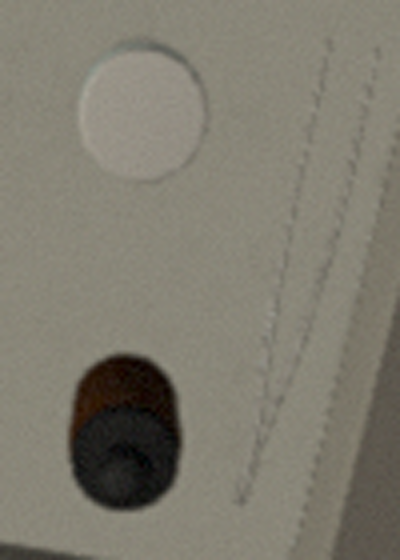

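```bash
cat >> h.py <<'E'
YAW=.165
Q=down(np.pi/2+YAW)
def pick(x,y,z=.044,up=.2,op=.06):
    move_ptp([x,y,.15],Q); move_gripper(op,30); movel([x,y,z],speed=.12)
    move_gripper(0.0,30); print('gap',read_finger_gap(),'F',np.round(read_ft_force(),1)); movel([x,y,up],speed=.2)
E
python3 - <<'E'
from h import *
pick(.457,-.267); print(read_finger_gap())
move_ptp([.51,-.03,.20],Q); pause(.2)
im,P=snap('wrist','h1.png');np.save('Ph1.npy',P,allow_pickle=True)
print(read_eef_pos(),read_time_s(),'tcp px',proj(P,read_eef_pos()),np.round(read_qpos(),2))
for n,z in [('free_half',.018),('control_half',.018),('shutter_grip',.108),('baffle',.068),('light_box',0)]:
    print(n,[(round(d['confidence'],2),np.round(d['at'],1).tolist(),np.round(atz(P,d['at'],z),4).tolist()) for d in tip_of('wrist',n)[:3]])
E
```

```text
gap -0.0003428501177132574 F [ 0.2 -0.3  0.2]
0.00015466030339529902
[ 0.5098411  -0.03200222  0.20009344] 12.3 tcp px [254.06378566 240.63671427] [-1.02  0.22  1.13  1.98 -0.23  1.08  0.37]
free_half [(0.69, [263.2, 116.9], [0.511, 0.0226, 0.018])]
control_half [(0.64, [263.2, 37.9], [0.4977, 0.0982, 0.018])]
shutter_grip []
baffle [(0.77, [290.2, 76.0], [0.5263, 0.0655, 0.068])]
light_box []
```

View pics/h1.png

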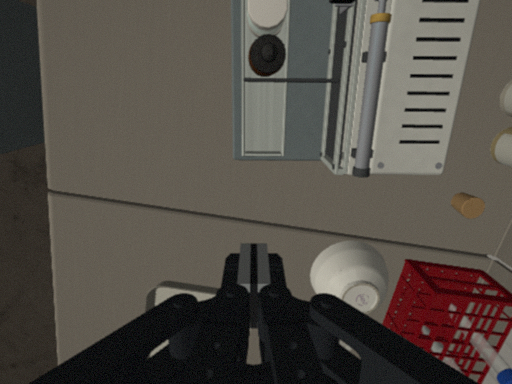

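Run:
```python
from h import *
move_ptp([.465,-.33,.22],Q); pause(.3)
im,P=snap('wrist','t3.png');np.save('Pt3.npy',P,allow_pickle=True)
print(read_eef_pos(),np.linalg.inv(P['camera_from_world'])[:3,3],read_time_s())
for n in ['test_bottle','test_jar']:
    print(n,[(round(d['confidence'],2),np.round(d['at']).tolist(),np.round(atz(P,d['at'],.002),4).tolist()) for d in tip_of('wrist',n)[:3]])
```

```text
[ 0.4655628  -0.32906878  0.21992306] [ 0.45116788 -0.24525931  0.38269739] 14.0667
test_bottle [(0.84, [252.0, 183.0], [0.4687, -0.3606, 0.002]), (0.39, [257.0, 107.0], [0.4588, -0.2671, 0.002])]
test_jar [(0.79, [257.0, 104.0], [0.4583, -0.2647, 0.002])]
```

View pics/t3.png

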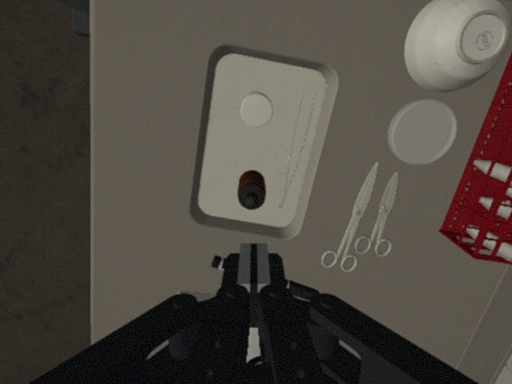

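Run:
```python
from h import *
move_gripper(.06,30); print(read_finger_gap())
move_ptp([.457,-.267,.13],Q); print(read_eef_pos(),read_finger_gap())
movel([.457,-.267,.10],speed=.1);pause(.2)
snap('wrist','t4.png');print(read_eef_pos(),read_ft_force(),read_time_s())
```

```text
0.05972341953783197
[ 0.45723695 -0.26743958  0.1302723 ] 0.060299390079232455
[ 0.45747312 -0.26741212  0.10063571] [-0.86828359  0.18648131  0.65615837] 15.9833
```

View pics/t4.png

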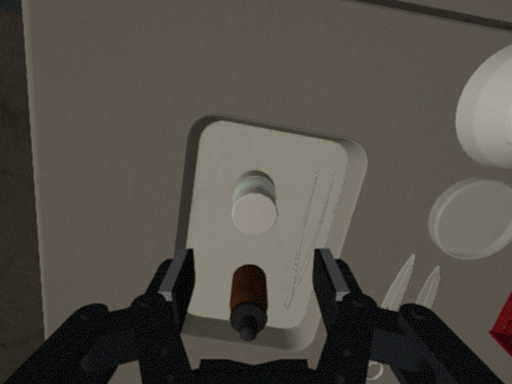

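Run:
```python
from h import *
P=camera_params('wrist');e=read_eef_pos()
print('cap est',atz(P,[254,213],.064),proj(P,[e[0],e[1],.064]),read_tcp_rot())
print([ (d['confidence'],np.round(atz(P,d['at'],.002),3)) for n in('test_jar','test_bottle') for d in tip_of('wrist',n)[:1]])
out=[]
for c in('side','scene'):
    im,S=snap(c,c+'5.png');m=cv2.imread(f'pics/{c}5.png')
    pts=[e,[e[0],e[1],.002],[.457,-.267,.064]];px=[proj(S,p) for p in pts];print(c,np.round(px,1).tolist())
    u,v=np.int32(px[1]);x0,y0=max(u-50,0),max(v-70,0);w=cv2.resize(m[y0:y0+110,x0:x0+100],None,fx=4,fy=4,interpolation=cv2.INTER_CUBIC)
    for p,col in zip(px,[(0,0,255),(0,255,0),(255,0,0)]): cv2.circle(w,tuple(np.int32((p-[x0,y0])*4)),3,col,-1)
    out.append(w)
cv2.imwrite('pics/c5.png',np.hstack(out))
```

```text
cap est [ 0.45714977 -0.2652926   0.064     ] [253.95218403 215.85601812] [6.46483373e-01 7.62927804e-01 2.02099468e-04 6.10494939e-04]
[(0.59, array([ 0.46 , -0.265,  0.002])), (0.7, array([ 0.467, -0.359,  0.002]))]
side [[239.7, 227.5], [239.8, 258.2], [239.5, 239.1]]
scene [[299.3, 189.0], [298.0, 203.9], [298.8, 194.7]]
```

View pics/c5.png

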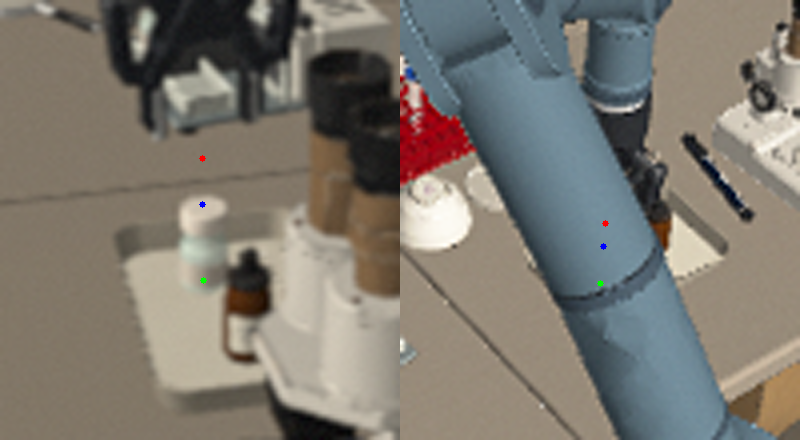

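The side crop shows the jar estimate (blue dot) on the cap. The fingertips, though, sit about 20–30 mm above the reported TCP instead of 19 mm below it, so the first grasp closed above the cap. I'll measure the real tip offset by touching bare bench.

Run:
```python
from h import *
movel([.457,-.267,.16],speed=.25)
move_ptp([.45,-.12,.05],Q); move_gripper(0,30); 
pause(.2);f0=np.array(read_ft_force())
z=.02; movel([.45,-.12,z],speed=.1)
while z>-.06:
    z-=.003
    try: movel([.45,-.12,z],speed=.05)
    except MotionError as ex: print(ex);break
    f=read_ft_force()[2]-f0[2]
    if f>3: break
print(z,read_eef_pos(),f,f0,read_time_s())
movel([.45,-.12,z+.05],speed=.2)
```

```text
-0.021999999999999995 [ 0.45041866 -0.12006287 -0.02043059] 18.684463834757924 [-1.23853091  0.29208014  0.28715795] 22.0833
```

```bash
cat >> h.py <<'E'
D=.039
def pick(x,y,z=.044,up=.17,op=.06):
    move_ptp([x,y,.14-D],Q); movel([x,y,z-D],speed=.15)
    move_gripper(0.0,30); print('gap',read_finger_gap()); movel([x,y,up-D],speed=.25)
E
python3 - <<'E'
from h import *
move_gripper(.06,30)
pick(.457,-.267)
p=np.array([.511,.024])-.05*np.array([-np.sin(YAW),np.cos(YAW)])
move_ptp([p[0],p[1],.20-D],Q); pause(.2)
im,P=snap('wrist','h2.png');np.save('Ph2.npy',P,allow_pickle=True)
e=read_eef_pos();print(e,read_finger_gap(),read_time_s(),'top px expect',proj(P,[e[0],e[1],e[2]+D+.020]))
for n,z in [('free_half',.018),('control_half',.018),('shutter_grip',.108),('baffle',.068)]:
    print(n,[(round(d['confidence'],2),np.round(d['at'],1).tolist(),np.round(atz(P,d['at'],z),4).tolist()) for d in tip_of('wrist',n)[:3]])
cv2.imwrite('pics/h2z.png',cv2.resize(cv2.imread('pics/h2.png')[0:290,180:440],None,fx=2,fy=2,interpolation=cv2.INTER_CUBIC))
E
```

```text
gap 0.03272885524149324
[ 0.51885054 -0.02722628  0.1609584 ] 0.03312394286127224 26.825 top px expect [254.12597123 309.03845238]
free_half [(0.82, [253.6, 125.1], [0.5104, 0.0216, 0.018])]
control_half [(0.82, [257.4, 32.9], [0.5008, 0.1008, 0.018])]
shutter_grip []
baffle [(0.83, [283.3, 81.3], [0.5267, 0.0638, 0.068])]
```

View pics/h2z.png

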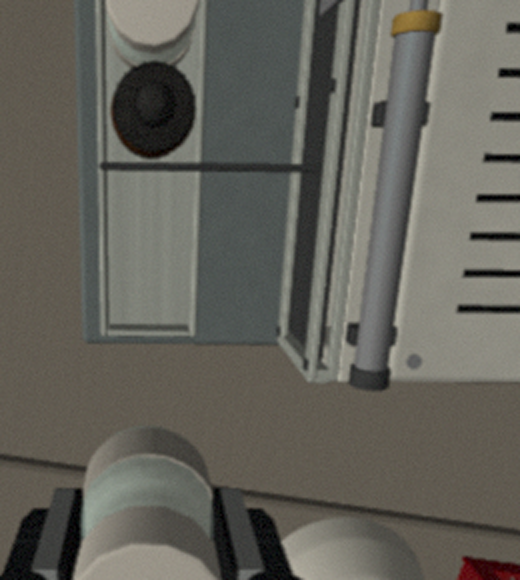

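Run:
```python
from h import *
P=np.load('Ph2.npy',allow_pickle=True).item()
c,s=np.cos(YAW),np.sin(YAW);B=np.array([[c,s],[-s,c]])
def b(zx,zy,z): 
    p=atz(P,[180+zx/2,zy/2],z)[:2]; return np.round(np.r_[p,B@p],4)
print('cam',B@np.linalg.inv(P['camera_from_world'])[:2,3])
for nm,a in dict(endfloor=(150,326,.018),endtop=(150,334,.032),endtopfl=(150,326,.032),outer=(150,342,.032),baf=(150,167,.068),bafr=(300,168,.068),bafl=(106,166,.068),
  Ltop_far=(106,180,.032),Ltop_near=(102,330,.032),Rtop_far=(199,180,.032),Rtop_near=(194,330,.032),Lfl=(108,326,.018),Rfl=(189,326,.018),cb=(153,105,.097),cbcollar=(153,109,.079),housedge_far=(362,0,.08)).items(): print(nm,b(*a))
for q in ((.511,.0226),(.511,.025),(.5104,.0216),(.5263,.0655),(.5267,.0638),(.5258,.0652),(.4974,.1041),(.4977,.0982),(.5008,.1008)): print(q,np.round(B@q,4))
```

```text
cam [ 0.50738265 -0.02692484]
endfloor [ 0.5179 -0.0151  0.5084 -0.0999]
endtop [ 0.5179 -0.0157  0.5083 -0.1005]
endtopfl [ 0.5173 -0.0118  0.5083 -0.0966]
outer [ 0.5186 -0.0196  0.5083 -0.1045]
baf [ 0.5054  0.0587  0.5082 -0.0251]
bafr [ 0.5627  0.0677  0.5662 -0.0256]
bafl [ 0.4886  0.0563  0.4912 -0.0247]
Ltop_far [ 0.4871  0.0504  0.4888 -0.0303]
Ltop_near [ 0.4949 -0.0175  0.4853 -0.0985]
Rtop_far [ 0.5279  0.0571  0.5301 -0.0303]
Rtop_near [ 0.5384 -0.0103  0.5294 -0.0986]
Lfl [ 0.4971 -0.0185  0.4873 -0.0999]
Rfl [ 0.5372 -0.0119  0.5279 -0.1   ]
cb [ 0.5032  0.0778  0.5091 -0.0059]
cbcollar [ 0.5033  0.0782  0.5093 -0.0056]
housedge_far [0.5678 0.1231 0.5803 0.0281]
(0.511, 0.0226) [ 0.5078 -0.0616]
(0.511, 0.025) [ 0.5082 -0.0593]
(0.5104, 0.0216) [ 0.507  -0.0625]
(0.5263, 0.0655) [ 0.5299 -0.0218]
(0.5267, 0.0638) [ 0.53   -0.0236]
(0.5258, 0.0652) [ 0.5294 -0.022 ]
(0.4974, 0.1041) [0.5077 0.021 ]
(0.4977, 0.0982) [0.5071 0.0151]
(0.5008, 0.1008) [0.5106 0.0172]
```

```bash
python3 - <<'E'
from h import *
P=np.load('Ph2.npy',allow_pickle=True).item()
e=np.array([ 0.51885054,-0.02722628,0.1609584 ]);t=np.array([-np.sin(YAW),np.cos(YAW),0])
for off in (-.004,0,.004):
    print(off,[np.round(proj(P,e+t*(r+off)+[0,0,D+z]),1).tolist() for r,z in ((.0175,.020),(.0175,-.042))])
E
python3 - <<'E'
import cv2,numpy as np
im=cv2.imread('pics/h2.png',0).astype(int)
print(im[205:300,252:258].mean(1).astype(int).tolist())
E
```

```text
-0.004 [[254.1, 280.5], [254.0, 217.3]]
0 [[254.1, 271.7], [254.0, 210.8]]
0.004 [[254.0, 262.6], [254.0, 204.3]]
[91, 90, 90, 91, 90, 91, 90, 89, 85, 76, 72, 74, 73, 73, 74, 72, 75, 71, 73, 73, 72, 85, 115, 119, 109, 103, 102, 102, 106, 110, 111, 112, 114, 115, 121, 123, 122, 121, 118, 114, 112, 108, 107, 106, 107, 109, 110, 106, 94, 89, 88, 88, 87, 87, 87, 88, 86, 87, 87, 87, 88, 86, 86, 86, 87, 90, 100, 126, 149, 149, 146, 146, 146, 145, 147, 147, 146, 147, 146, 146, 147, 147, 146, 145, 146, 147, 147, 145, 146, 146, 146, 147, 147, 145, 147]
```

```bash
cat >> h.py <<'E'
c_,s_=np.cos(YAW),np.sin(YAW)
def W(bx,by,z): return [c_*bx-s_*by, s_*bx+c_*by, z]   # box-aligned -> world
def toB(p): return np.array([c_*p[0]+s_*p[1],-s_*p[0]+c_*p[1],p[2]])
def lower(bx,by,z0,z1,lim=5):
    pause(.15);f0=np.array(read_ft_force());z=z0
    while z>z1+1e-6:
        z=max(z1,z-.004);movel(W(bx,by,z),speed=.06)
        f=read_ft_force()-f0
        if f[2]>lim: break
    print('lower end',round(z,4),np.round(f,1),np.round(toB(read_eef_pos()),4));return z
E
python3 - <<'E'
from h import *
bx=.508;by=-.079
move_ptp(W(bx,by,.062),Q); movel(W(bx,by,.040),speed=.1)
z=lower(bx,by,.040,.020)
if z<.03:
    f0=np.array(read_ft_force());y=by
    for i in range(5):
        y-=.001;movel(W(bx,y,z+.001),speed=.02);f=toB(read_ft_force()-f0)
        if abs(f[1])>4: break
    print('push',y,np.round(f,1),np.round(toB(read_eef_pos()),4))
print(read_finger_gap(),read_time_s())
E
```

```text
lower end 0.02 [-3.4  0.9 14.7] [ 0.5087 -0.0792  0.0217]
push -0.084 [ 1.3  3.1 -3.2] [ 0.5089 -0.0812  0.0219]
0.03270781910552661 30.5417
```

Run:
```python
from h import *
move_gripper(.056,30); movel(W(.5085,-.081,.10),speed=.25); pause(.1)
im,P=snap('wrist','j1.png')
print([(round(d['confidence'],2),np.round(toB(atz(P,d['at'],.018)),4)) for d in tip_of('wrist','test_jar')[:3]])
pick(.467,-.3575)
p=W(.508,-.110,.20-D); move_ptp(p,Q); pause(.2)
im,P=snap('wrist','h3.png');np.save('Ph3.npy',P,allow_pickle=True)
e=read_eef_pos();print(repr(e),read_finger_gap(),read_time_s())
np.save('e3.npy',e)
t=np.array([-np.sin(YAW),np.cos(YAW),0])
for off in (-.004,0,.004):
    print(off,[np.round(proj(P,e+t*(r+off)+[0,0,D+z]),1).tolist() for r,z in ((.0165,-.042),(.0155,.019),(.007,.037))])
g=cv2.cvtColor(np.asarray(im),cv2.COLOR_RGB2GRAY).astype(int)
print('row150+',g[150:330,252:257].mean(1).astype(int).tolist())
for n in('test_jar','test_bottle'):
  print(n,[(round(d['confidence'],2),np.round(d['at']).tolist(),np.round(toB(atz(P,d['at'],.018)),4)) for d in tip_of('wrist',n)[:4]])
cv2.imwrite('pics/h3z.png',cv2.resize(cv2.imread('pics/h3.png')[0:290,180:440],None,fx=2,fy=2,interpolation=cv2.INTER_CUBIC))
```

```text
[(0.88, array([ 0.5082, -0.0786,  0.018 ]))]
gap 0.03086465464394308
array([ 0.51914822, -0.02652092,  0.16107448]) 0.031071123146585042 36.225
-0.004 [[254.1, 218.9], [254.2, 283.4], [254.2, 334.9]]
0 [[254.1, 212.5], [254.2, 274.7], [254.2, 325.7]]
0.004 [[254.1, 206.0], [254.2, 265.8], [254.2, 316.2]]
row150+ [165, 164, 165, 165, 164, 165, 165, 165, 163, 163, 162, 164, 164, 164, 163, 164, 163, 162, 165, 164, 163, 162, 162, 163, 163, 163, 167, 157, 112, 101, 99, 99, 102, 100, 102, 102, 101, 98, 101, 101, 101, 100, 102, 102, 102, 103, 99, 102, 100, 102, 101, 101, 100, 101, 102, 102, 101, 100, 101, 100, 100, 101, 102, 100, 80, 37, 15, 22, 21, 23, 19, 22, 20, 17, 23, 21, 23, 21, 22, 21, 22, 20, 23, 17, 20, 23, 20, 22, 18, 20, 23, 23, 20, 25, 17, 22, 20, 21, 23, 24, 22, 25, 24, 30, 23, 24, 26, 24, 27, 25, 25, 27, 23, 27, 28, 28, 15, 13, 12, 14, 13, 12, 19, 26, 28, 32, 32, 32, 35, 35, 33, 35, 32, 34, 30, 31, 30, 31, 32, 29, 33, 37, 31, 21, 14, 17, 10, 8, 15, 12, 13, 12, 11, 12, 13, 9, 9, 12, 12, 13, 15, 13, 10, 14, 16, 18, 17, 21, 22, 29, 32, 33, 32, 34, 33, 32, 30, 33, 34, 34]
test_jar [(0.87, [258.0, 145.0], array([ 0.5117, -0.0808,  0.018 ]))]
test_bottle []
```

Run:
```python
from h import *
bx=.508;by=-.0453
move_ptp(W(bx,by,.080),Q); movel(W(bx,by,.044),speed=.1)
z=lower(bx,by,.044,.020)
print(read_finger_gap(),read_time_s(),np.round(read_ft_force(),1))
if z<.03:
    move_gripper(.055,30); movel(W(bx,by,.12),speed=.25);
    movel(W(bx,by-.05,.16),speed=.25); pause(.15)
    im,P=snap('wrist','p1.png');np.save('Pp1.npy',P,allow_pickle=True)
    for n,zz in(('test_jar',.018),('test_bottle',.018),('control_bottle',.018),('control_jar',.018),('baffle',.068),('shutter_grip',.108)):
      print(n,[(round(d['confidence'],2),np.round(d['at']).tolist(),np.round(toB(atz(P,d['at'],zz)),4)) for d in tip_of('wrist',n)[:4]])
    cv2.imwrite('pics/p1z.png',cv2.resize(cv2.imread('pics/p1.png')[0:290,180:440],None,fx=2,fy=2))
print(read_time_s())
```

```text
lower end 0.02 [-3.4 -0.4 14.1] [ 0.5091 -0.0455  0.0216]
0.030818026242611513 38.975 [-3.3  0.5 13.1]
test_jar [(0.78, [256.0, 163.0], array([ 0.5082, -0.0811,  0.018 ]))]
test_bottle [(0.58, [255.0, 130.0], array([ 0.5077, -0.0492,  0.018 ]))]
control_bottle [(0.76, [255.0, 83.0], array([ 0.5072, -0.0061,  0.018 ]))]
control_jar [(0.77, [262.0, 39.0], array([0.5129, 0.0302, 0.018 ]))]
baffle [(0.58, [286.0, 106.0], array([ 0.5314, -0.0237,  0.068 ]))]
shutter_grip [(0.71, [352.0, 6.0], array([0.565 , 0.0364, 0.108 ]))]
40.7917
```

Run:
```python
from h import *
g=W(.568,.036,.19)
best=None
for psi in (np.pi+YAW,YAW,-np.pi+YAW):
    q=inverse_kinematics(g,down(psi)); print(psi,None if q is None else np.round(q,2))
move_gripper(.030,60)
move_ptp(g,down(np.pi+YAW)); pause(.2)
im,P=snap('wrist','s1.png');np.save('Ps1.npy',P,allow_pickle=True)
e=read_eef_pos();print(toB(e),read_time_s())
for n in('tip_of','look_for'):
    print(n,[(round(d['confidence'],2),np.round(d['at'],1).tolist(),np.round(toB(atz(P,d['at'],.108)),4)) for d in globals()[n]('wrist','shutter_grip')[:3]])
print('tcp ray px at .108/.125',proj(P,[e[0],e[1],.108]),proj(P,[e[0],e[1],.125]))
cv2.imwrite('pics/s1z.png',cv2.resize(cv2.imread('pics/s1.png'),(800,600),interpolation=cv2.INTER_CUBIC))
```

```text
3.306592653589793 [-0.98  0.32  0.81  1.85 -0.26  1.08  1.66]
0.165 [-1.33  0.78  1.49  1.86 -0.81  1.31 -1.01]
-2.976592653589793 [-0.98  0.32  0.81  1.85 -0.26  1.08  1.66]
[0.56770557 0.03517587 0.18979719] 42.4833
tip_of [(0.66, [257.4, 194.4], array([0.5672, 0.0389, 0.108 ])), (0.64, [214.7, 113.2], array([0.5017, 0.0061, 0.108 ]))]
look_for [(0.73, [226.7, 186.9], array([0.5606, 0.0136, 0.108 ]))]
tcp ray px at .108/.125 [252.93521377 195.02764329] [252.91021038 202.19934362]
```

View pics/s1z.png

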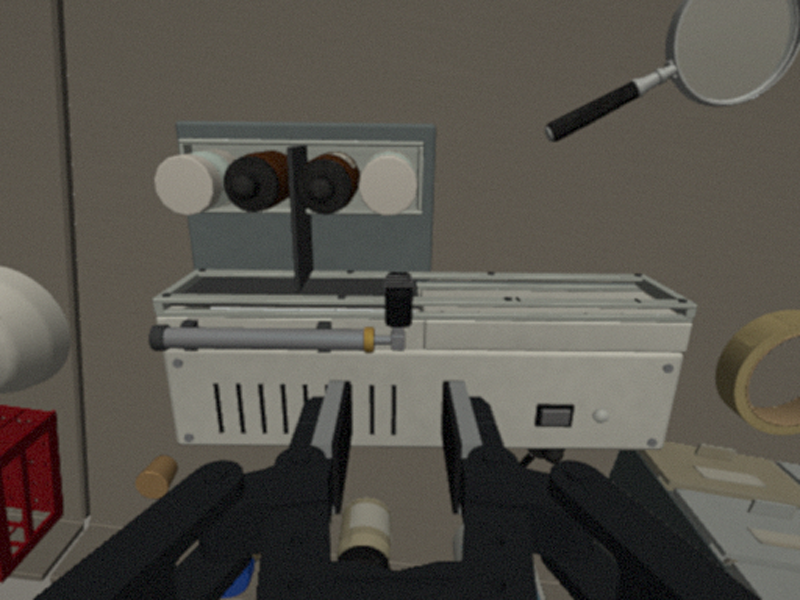

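Run:
```python
from h import *
P=np.load('Ps1.npy',allow_pickle=True).item()
g=toB(atz(P,[254.7,196],.125));print(g)
bx,by=g[0]-.002,g[1]; z=.112-D
movel(W(bx,by,.14-D),speed=.12)
lower(bx,by,.14-D,z,lim=4)
move_gripper(0,90); pause(.1)
print(read_finger_gap(),np.round(toB(read_eef_pos()),4),np.round(toB(read_ft_force()),1),read_time_s())
```

```text
[0.56258314 0.03656591 0.125     ]
lower end 0.073 [-1.1  0.1  1.4] [0.5603 0.0366 0.0727]
0.012696966206879996 [0.5606 0.036  0.0732] [-1.1 -0.7  1.9] 45.7667
```

Run:
```python
from h import *
bx,z,y0=.5605,.073,.0360; goal=y0+.072
movel(W(bx,y0+.03,z),speed=.05); print(np.round(toB(read_eef_pos()),4),np.round(toB(read_ft_force()),1))
cmd=y0+.066;movel(W(bx,cmd,z),speed=.05);pause(.2)
for i in range(5):
    y=toB(read_eef_pos())[1]; print(round(cmd,4),round(y,4),np.round(toB(read_ft_force()),1))
    if abs(goal-y)<.0006: break
    cmd+=goal-y; movel(W(bx,cmd,z),speed=.03);pause(.25)
print(np.round(toB(read_eef_pos()),4),read_finger_gap(),read_time_s())
im,P=snap('wrist','f1.png')
for n,zz in(('shutter_grip',.108),('test_jar',.018),('test_bottle',.018),('control_bottle',.018),('control_jar',.018),('baffle',.068)):
  print(n,[(round(d['confidence'],2),np.round(d['at']).tolist(),np.round(toB(atz(P,d['at'],zz)),4)) for d in tip_of('wrist',n)[:3]])
for c in('side','scene'):
  im,S=snap(c,c+'f.png'); print(c,[(round(d['confidence'],2),np.round(d['at'],1).tolist()) for d in tip_of(c,'shutter_grip')[:2]],proj(S,W(.5625,goal,.108)),proj(S,W(.5625,y0,.108)))
print(read_time_s())
```

```text
[0.561  0.0635 0.0732] [-0.4 -4.4  1.6]
0.102 0.0972 [ 2.1 -7.9  1. ]
0.1128 0.1073 [ 1.7 -8.8  0.8]
0.1135 0.1077 [ 2.6 -9.7  1.2]
[0.5616 0.1077 0.0732] 0.01262412514042862 48.8333
shutter_grip []
test_jar []
test_bottle []
control_bottle [(0.74, [92.0, 137.0], array([ 0.5094, -0.0048,  0.018 ]))]
control_jar [(0.87, [146.0, 134.0], array([0.5076, 0.0332, 0.018 ]))]
baffle [(0.74, [18.0, 186.0], array([ 0.5292, -0.0253,  0.068 ]))]
side [] [234.51723034 170.08126923] [241.41409785 175.88164874]
scene [(0.76, [191.8, 223.2])] [199.46946399 222.14307754] [212.8003174 213.0975917]
49.3833
```

Run:
```python
from h import *
pause(.4);print(np.round(toB(read_eef_pos()),4),np.round(toB(read_ft_force()),1),read_finger_gap(),read_time_s())
sign_off()
```

```text
[0.5616 0.1077 0.0732] [ 1.5 -9.2  0.4] 0.012605191628065808 49.7833
the job is handed in; nothing more can be done
```

I stood the jar and the dropper bottle in the empty half of the holder with the shutter still closed. I then slid the shutter open to half, and I'm holding it there. I handed the job in at 49.8 s.

**First grasp missed.** The real fingertips sit about 39 mm farther back along the tool than the stated frame. My first grasp therefore closed just above the jar without moving it. I measured the offset by touching bare bench (about 19 N at the wrist) and corrected every later height for it.

**Checks that agreed:**
- **Placing:** both items touched down at the expected floor height, and the last picture I viewed shows them upright beside the baffle. That was just before I opened the shutter; in the wrist picture taken at half, the network reported neither of them.
- **Controls:** the network found both controls still in their compartment once the shutter was at half.
- **Shutter:** the gripper moved 71.7 mm along the travel with the finger gap unchanged. The pull read about 9.2 N against 9.4 N expected at half, and the position held steady for the last pause.

**Checks that failed or disagreed:**
- **Scene camera:** this coarse view put the grip's travel about 15% longer than the arm readings. It is only good to about 5 mm there, so I trusted the arm position and the force.
- **Not confirmed by picture:** the wrist and side networks did not report the grip at half, and the viewing limit was used up. I did not see the leaf's edge against the baffle, and I made no final check of the forceps, tape roll or petri dish.

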